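Load the full tube block into the mixer by way of the stand

ROBOT

A 7-joint arm with a two-finger parallel gripper is mounted at the origin on the work surface. World frame = base frame: x ahead of the robot, y to its left, z up, the work surface at z = 0. Lengths are in m, angles in rad, forces in N, time in s.
With the tool pointing down it reaches from about 0.4 to 0.85 m from the base axis. Payload 10.4 kg.
Tool frame: the origin (TCP) lies midway between the tips of the shut fingers; the grasp point (between the pads) lies manip.pinch_z behind it (manip.pinch_z is the distance from the TCP to the grasp point, in m); z points along the fingers, y is the direction in which the jaws open and shut (so a half turn about z gives the same grasp; the last joint's range is limited). The gripper opens to 85 mm and grips with 20 to 120 N. Pads are 22 mm wide; open, the fingers measure 114 mm over their backs; the gripper's body (76 mm by 85 mm) begins 54 mm behind the grasp point. The pads swing forward as they close: fully open they stand 13 mm farther back than shut.
Start: joints at [-1.234, 0.332, -0.065, 1.46, 0.022, 1.35, -0.088], TCP at [0.22, 0.585, 0.231] pointing down, gripper open.
Joint ranges: [-2.6, 2.6], [-0.5, 2.12], [-1.47, 1.34], [0.16, 2.42], [-1.27, 4.41], [0.06, 2.06], [-2.6, 2.6]. Speed limits (rad/s): [2.22, 2.22, 2.79, 2.79, 3.14, 3.14, 3.14].

INTERFACE

Orientations are given as a unit quaternion [x, y, z, w].
In Python, from workcell import manip gives the robot as it stands.
- The arm moves only by the shell command python3 -m handwheel 'ROWS' [FORCE]. ROWS is JSON, a list that holds one entry, the list of rows, each a list of 7 numbers: the shift along the tool's x, y, z in m, then the turn, a rotation vector about the tool's x, y, z in rad, then the finger opening in m, from 0 to 0.0854. In form: [[[tx, ty, tz, ax, ay, az, claw], ...]]. A call has 1 to 8 rows; each row is the pose to reach, as a shift and turn from the pose commanded when the call began, along the tool's axes at that moment; what a row does not reach only later rows make up. A row lasts 1/8 s, in which the tool goes at most 62.5 mm and 10.7 degrees, less where a joint would pass 70% of its speed; a pose out of reach is approached as far as the arm can. A call with a gripper value outside its range is refused whole. The fingers move at their own pace and stop on an object; FORCE is the grip in N (left out, the last holds). Time passes only in rows, so rows that repeat a pose let the fingers close. It gives the time, the measured TCP pose, the force and the opening at its end, in the units of the state.
- manip.get_obs(): the state, without advancing time (a new reading comes with each control period).
- manip.camera(name): name is "side" or "top"; returns the picture (384x512x3 uint8, blue, green, red); there is no depth.
- manip.calibration(name): a dict with "fx", "fy", "cx", "cy" (pixels), "view" (4x4, takes a point from world to camera coordinates). Camera axes: x right, y up, looking along -z (the intrinsics and any distortion apply to the point x, -y, -z); pixel columns grow to the right and rows downward; lengths in m; the calibration is good to about 2 mm. A picture is of the moment at which its call begins. calibration takes no time and is no camera call.
- manip.hand_in(): hands the job in, once; it reports no verdict.
The state is a dict: "clock": time; "joint_pos": joint angles; "joint_velocities": joint speeds; "tau": joint torques, N m; "position": TCP position; "ee_rot": TCP orientation; "ft_force": force on the tool from outside, world axes, zero at the start; "torque": the same for the moment, N m; "grip_width": opening from 0.0 (shut) to 1.0 (fully open).
Only numpy, scipy, OpenCV 4.12 (cv2) and the standard library are available. Lean on these libraries where they do the work, as an engineer would, in place of code of your own. Each camera call takes 0.05 s, during which the arm holds its last target.

TASK

Take the metal tube block that has all six tubes in it out of the two-bay rack and set it upright near the middle of the little platform stand, and let go. Then take it again by its two narrow ends and lower it upright into the mixer, squarely between the two grey cheeks and centred on the dark plate, and let go. Never tip it over, and leave the part-filled block where it stands in the rack.

Things in the scene. Friction and masses are not known exactly. Their poses are not given: they have to be found in the camera images.
- full_block: the block to move: bare grey aluminium, 34 (its x) x 56 (its y) x 46 mm high, about 0.3 kg, six white caps 5 mm proud of its top. Origin: centre of its underside, z up. Starts upright in a bay of a white rack, on a floor 4 mm thick that reaches 9 to 17 mm past its sides. Rack walls 64 mm tall stand 6 mm off its narrow ends (y): no room for fingers there; its long sides (x) are open.
- half_block: the part-filled block in the rack's other bay: same size, origin and axes, but only two white caps and four dark empty holes. It stands 73 mm from the full block, centre to centre, beyond the 5 mm wall between the bays. (A third, bare block with no tubes lies loose elsewhere.)
- stand: the intermediate stand, fixed: a flat steel platform with a dark rubber top, 80 mm (its x) by 100 mm (its y), on a short post over a foot plate. Origin: centre of its underside on the table, z up; the rubber top is 40 mm above it and clear on all sides.
- mixer_seat (a point): centre of the mixer's seat, on its deck 45 mm above the table, z up; middle of a flush dark plate 46 (x) x 60 mm (y). The mixer is a fixed white box. Two grey cheeks 12 mm thick, 90 long (y), 48 tall above the deck stand 48 mm apart along x: the block goes between them, long side along y, with no room for fingers at its long sides. Both ends (y) are open, deck 90 mm each way.
There are look-alikes about, which are no part of the job. What is meant by the stand is not green, and is the smaller of those in its own colour.

How it is judged:
By the outcome, as a careful person would: the job done as asked, in the order asked, and still so for the second after the job is handed in, with the robot touching nothing.
It also fails if it takes over 64 s, if anything falls off the work surface, if the arm or the gripper's body presses on something with over 40 N, if the wrist force passes 120 N, or if a joint passes its speed limit or range.

## Working session

There is one attempt and no reset: what is moved stays moved. The work goes in short steps, Python scripts to look and compute and a shell command to move; the robot and the scene stay as the last step left them, time stands still between calls to the robot, and variables do not carry over. Pictures are saved under pics/ and viewed, and the job is handed in when it is done.

```bash
ls; mkdir -p pics
python3 - <<'E'
from workcell import manip
import cv2, numpy as np
o=manip.get_obs()
for k,v in o.items(): print(k,np.round(v,4))
print(manip.pinch_z)
for n in("side","top"):
    im=manip.camera(n); cv2.imwrite(f"pics/{n}0.png",im)
    c=manip.calibration(n); print(n,{k:np.round(v,4).tolist() for k,v in c.items()})
E
```

```text
pics
clock 0.0
joint_pos [-1.2336  0.3329 -0.0647  1.4609  0.0216  1.3499 -0.0885]
joint_velocities [-0.0003 -0.001  -0.0002  0.0007 -0.0003 -0.0002  0.0002]
tau [ 2.00000e-04 -6.25435e+01  4.93000e-02 -3.91622e+01  1.62000e-02
  9.70000e-03 -0.00000e+00]
position [0.2199 0.5846 0.2305]
ee_rot [ 1.789e-01  9.839e-01 -7.000e-04 -1.000e-04]
ft_force [0.4005 0.5301 0.3757]
torque [-0.0005  0.033   0.0412]
grip_width 1.0049
0.0187
side {'fx': 356.8429, 'fy': 356.8429, 'cx': 261.1732, 'cy': 188.8178, 'view': [[-0.9916, -0.129, -0.0, 0.4393], [0.1003, -0.7713, 0.6285, -0.0539], [-0.0811, 0.6233, 0.7778, -0.7587], [0.0, 0.0, 0.0, 1.0]]}
top {'fx': 430.1398, 'fy': 430.1398, 'cx': 248.9903, 'cy': 190.6673, 'view': [[-0.0842, -0.9964, 0.0028, 0.0347], [0.9735, -0.0816, 0.2138, -0.461], [-0.2128, 0.0207, 0.9769, -0.9907], [0.0, 0.0, 0.0, 1.0]]}
```

View pics/side0.png

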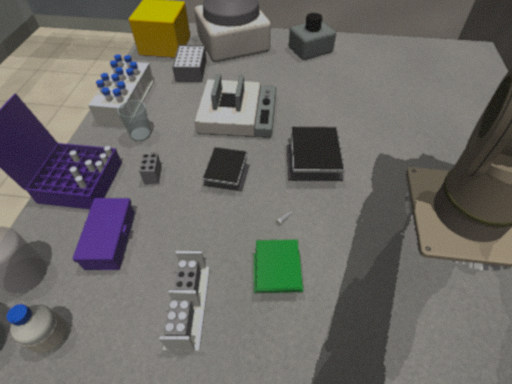

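View pics/top0.png

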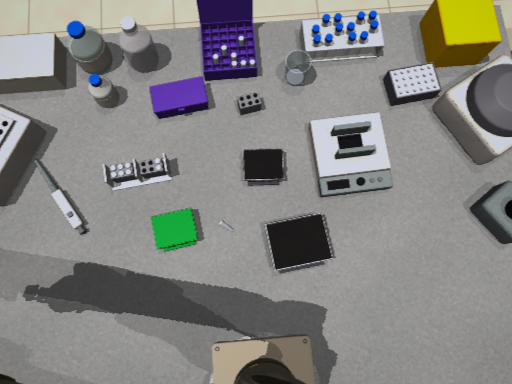

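The side view shows the rack at (185,300), with the six-cap block at (178,318) and the part-filled one at (187,275). The platforms are a small black one at (226,168), a larger black one at (316,152) and a green one at (278,265). The mixer with two grey cheeks is at (228,100). The same things in the top view are: rack (138,170), small black stand (264,165), large black (298,241), green (175,229), mixer (350,150).

I'm enlarging these to confirm.

Run:
```python
import cv2, numpy as np
t=cv2.imread("pics/top0.png"); s=cv2.imread("pics/side0.png")
f=lambda im,x,y,w,h:cv2.resize(im[y:y+h,x:x+w],(400,300),interpolation=cv2.INTER_CUBIC)
a=np.vstack([np.hstack([f(t,95,140,88,66),f(t,225,130,88,66)]),np.hstack([f(s,140,250,112,84),f(t,300,105,100,75)])])
cv2.imwrite("pics/crop0.png",a)
b=np.vstack([np.hstack([f(s,140,245,148,111),f(s,190,130,88,66)]),np.hstack([f(s,190,65,100,75),f(t,95,140,88,66)])])
cv2.imwrite("pics/crop1.png",b)
```

```text
(no output)
```

View pics/crop0.png

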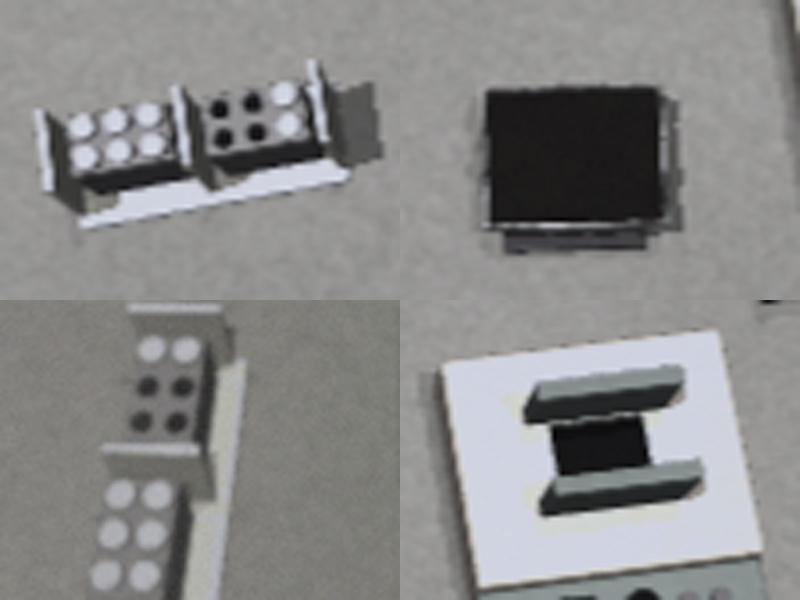

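View pics/crop1.png

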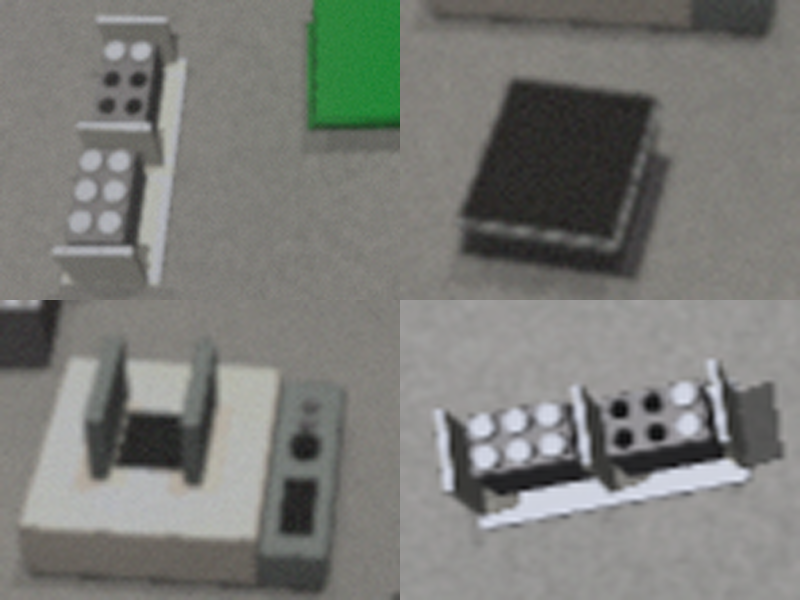

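The crops settle it. The full block is the left one in the top view, with six caps near (120,170). The half block is at (152,168), with four dark holes. The stand is the smaller of the two black platforms, at top (264,165). The mixer plate and its cheeks are clear at (350,145). Now I'll measure.

```bash
cat > h.py <<'E'
import cv2, numpy as np
from workcell import manip
def ray(n,uv):
    c=manip.calibration(n); V=np.array(c["view"]); R=V[:3,:3]; t=V[:3,3]
    d=np.array([(uv[0]-c["cx"])/c["fx"],-(uv[1]-c["cy"])/c["fy"],-1.0])
    return -R.T@t, R.T@d
def plane(n,uv,z):
    o,d=ray(n,uv); return o+d*(z-o[2])/d[2]
def proj(n,p):
    c=manip.calibration(n); V=np.array(c["view"]); q=V[:3,:3]@np.array(p)+V[:3,3]
    return np.array([c["cx"]+c["fx"]*q[0]/-q[2], c["cy"]-c["fy"]*q[1]/-q[2]])
def blobs(mask,roi,k,amin,amax):
    x,y,w,h=roi
    n,l,st,ce=cv2.connectedComponentsWithStats(mask.astype(np.uint8))
    return [(ce[i]/k+[x,y]+(.5/k-.5),st[i,4]/k/k) for i in range(1,n) if amin<=st[i,4]/k/k<=amax]
def up(im,roi,k):
    x,y,w,h=roi
    return cv2.resize(im[y:y+h,x:x+w],None,fx=k,fy=k,interpolation=cv2.INTER_CUBIC)
E
python3 - <<'E'
from h import *
k=6
for n,roi,thr in (("top",(98,150,76,40),(165,180,195)),("side",(160,250,50,105),(165,180,190))):
    im=cv2.imread(f"pics/{n}0.png"); u=up(im,roi,k); g=u.min(2)
    for th in thr:
        print(n,th)
        for c,a in blobs(g>th,roi,k,8,60): print(np.round(c,2),round(a,1),np.round(plane(n,c,.055),4))
E
```

```text
top 165
[164.02 160.39] 29.2 [0.554  0.1965 0.055 ]
[156.75 160.01] 22.3 [0.5564 0.2142 0.055 ]
[134.11 165.91] 26.8 [0.5461 0.2697 0.055 ]
[126.93 164.57] 21.8 [0.5509 0.287  0.055 ]
[103.91 172.44] 37.5 [0.5357 0.3431 0.055 ]
[119.57 166.01] 21.1 [0.5488 0.3049 0.055 ]
[112.28 167.16] 21.1 [0.5474 0.3227 0.055 ]
[157.74 166.96] 22.0 [0.5386 0.2125 0.055 ]
[127.71 171.23] 20.9 [0.534  0.2855 0.055 ]
[120.42 172.71] 21.6 [0.5317 0.3032 0.055 ]
[113.07 173.99] 21.3 [0.53  0.321 0.055]
top 180
[164.07 160.53] 19.1 [0.5536 0.1964 0.055 ]
[156.81 160.08] 17.7 [0.5562 0.2141 0.055 ]
[134.15 165.99] 17.9 [0.5459 0.2696 0.055 ]
[126.99 164.64] 16.9 [0.5507 0.2869 0.055 ]
[104.05 172.67] 25.4 [0.5351 0.3428 0.055 ]
[119.66 166.07] 16.7 [0.5486 0.3047 0.055 ]
[112.34 167.24] 16.7 [0.5471 0.3225 0.055 ]
[157.82 166.95] 16.7 [0.5386 0.2123 0.055 ]
[127.79 171.31] 16.6 [0.5338 0.2853 0.055 ]
[120.44 172.66] 16.7 [0.5318 0.3032 0.055 ]
[113.09 173.99] 17.6 [0.53  0.321 0.055]
top 195
[156.88 160.16] 13.1 [0.556  0.2139 0.055 ]
[127.05 164.72] 12.1 [0.5505 0.2867 0.055 ]
[119.75 166.12] 12.1 [0.5485 0.3045 0.055 ]
[112.38 167.29] 12.3 [0.547  0.3224 0.055 ]
[157.91 166.94] 11.8 [0.5386 0.2121 0.055 ]
[127.84 171.42] 11.9 [0.5335 0.2852 0.055 ]
[120.51 172.66] 11.9 [0.5318 0.303  0.055 ]
[113.12 174.03] 13.3 [0.5299 0.3209 0.055 ]
side 165
[187.51 251.64] 27.7 [0.5513 0.1928 0.055 ]
[182.02 263.35] 24.3 [0.5549 0.2166 0.055 ]
[191.67 263.54] 24.9 [0.538  0.2148 0.055 ]
[184.97 291.19] 31.1 [0.5364 0.2656 0.055 ]
[173.22 303.94] 29.4 [0.5496 0.2892 0.055 ]
[183.62 304.23] 30.9 [0.5327 0.2874 0.055 ]
[171.23 315.02] 30.4 [0.5477 0.3071 0.055 ]
[181.82 315.07] 30.9 [0.5309 0.305  0.055 ]
[179.9  326.68] 34.4 [0.5291 0.323  0.055 ]
[169.01 326.5 ] 29.2 [0.546  0.3249 0.055 ]
[176.72 337.37] 31.3 [0.5295 0.3393 0.055 ]
side 180
side 190
```

```bash
python3 - <<'E'
from h import *
k=6
for n,rs,rm,rd in (("top",(235,140,58,52),(318,115,62,50),(334,131,36,24)),("side",(196,140,60,58),(200,75,60,60),(215,85,28,28))):
    im=cv2.imread(f"pics/{n}0.png")
    for nm,roi,z,th in(("stand",rs,.04,45),("plate",rd,.045,50)):
        u=up(im,roi,k); m=(u.max(2)<th).astype(np.uint8)
        cs,_=cv2.findContours(m,0,2); c=max(cs,key=cv2.contourArea)
        r=cv2.minAreaRect(c); 
        ap=cv2.approxPolyN(c,4).reshape(-1,2)/k+[roi[0],roi[1]]-.4
        P=np.array([plane(n,p,z) for p in ap])
        print(n,nm,np.round(ap,1).tolist(),np.round(P[:,:2],4).tolist(),"mean",np.round(P.mean(0)[:2],4),"edges",np.round(np.linalg.norm(P-np.roll(P,-1,0),axis=1),4),[round(float(np.degrees(np.arctan2(*(np.roll(P,-1,0)-P)[i,[1,0]]))),1) for i in range(4)])
        cv2.drawContours(u,[c],-1,(0,0,255),1); cv2.imwrite(f"pics/m_{n}_{nm}.png",u)
E
python3 - <<'E'
import cv2,numpy as np
L=[cv2.resize(cv2.imread(f"pics/m_{n}_{o}.png"),(400,300)) for n in("top","side") for o in("stand","plate")]
cv2.imwrite("pics/m.png",np.vstack([np.hstack(L[:2]),np.hstack(L[2:])]))
E
```

```text
top stand [[282.9, 177.9], [244.1, 178.4], [243.6, 150.1], [281.1, 148.4]] [[0.4894, -0.0901], [0.4961, 0.0051], [0.5688, 0.0004], [0.5653, -0.0932]] mean [ 0.5299 -0.0444] edges [0.0955 0.0728 0.0937 0.076 ] [86.0, -3.7, -92.1, 177.7]
top plate [[361.8, 145.8], [339.8, 148.6], [337.1, 136.3], [359.6, 133.4]] [[0.5539, -0.2935], [0.5512, -0.238], [0.5838, -0.2355], [0.5865, -0.2926]] mean [ 0.5688 -0.2649] edges [0.0556 0.0327 0.0572 0.0326] [92.8, 4.4, -87.3, -178.5]
side stand [[244.4, 152.1], [235.6, 181.4], [203.9, 176.6], [215.1, 148.3]] [[0.4925, -0.0824], [0.4973, 0.0069], [0.5676, 0.0023], [0.5619, -0.086]] mean [ 0.5298 -0.0398] edges [0.0895 0.0705 0.0885 0.0695] [86.9, -3.8, -93.7, 177.1]
side plate [[234.3, 94.3], [235.3, 106.1], [218.8, 105.1], [222.6, 93.9]] [[0.5523, -0.2867], [0.541, -0.2381], [0.5839, -0.2366], [0.5833, -0.2841]] mean [ 0.5651 -0.2614] edges [0.0499 0.0428 0.0475 0.0311] [103.1, 2.0, -90.7, -175.3]
```

View pics/m.png

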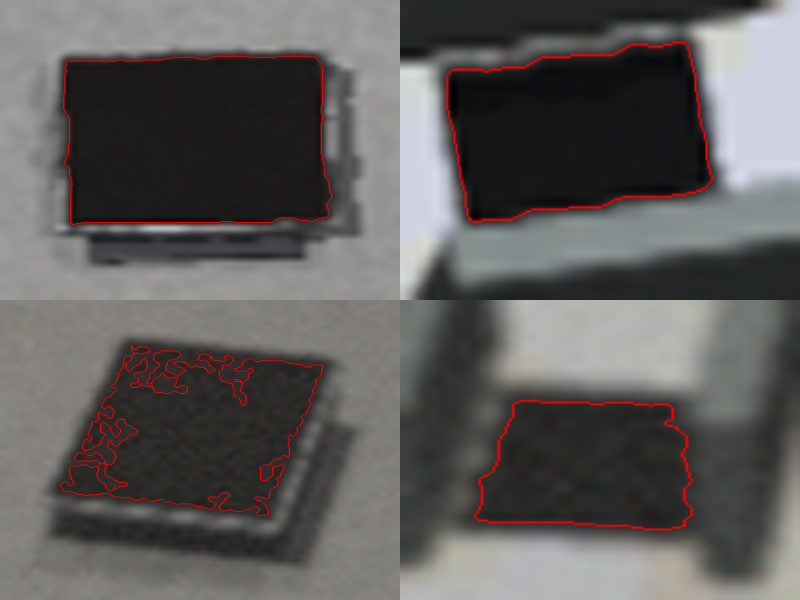

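The masks follow the stand's rubber top well: centre about (0.530,-0.042), yaw about -3.5°. The caps put the full block at (0.540,0.305), yaw 5.8°, and the two views agree within about 2 mm. In the top view the near cheek hides part of the plate, so I'm measuring the cheek tops as well.

Run:
```python
from h import *
for n,r in(("top",(325,115,50,50)),("side",(203,70,48,48))):
    im=cv2.imread(f"pics/{n}0.png"); u=cv2.resize(im[r[1]:r[1]+r[3],r[0]:r[0]+r[2]],None,fx=8,fy=8,interpolation=cv2.INTER_CUBIC)
    for i in range(0,r[2],5):
        cv2.line(u,(i*8,0),(i*8,5),(0,0,255)); cv2.putText(u,str(r[0]+i),(i*8,14),0,.3,(0,0,255))
        cv2.line(u,(0,i*8),(5,i*8),(0,0,255)); cv2.putText(u,str(r[1]+i),(6,i*8+4),0,.3,(0,0,255))
    u=cv2.resize(u,(400,400)); cv2.imwrite(f"pics/z_{n}.png",u)
cv2.imwrite("pics/z.png",np.hstack([cv2.imread("pics/z_top.png"),cv2.imread("pics/z_side.png")]))
for n in("top","side"): print(ray(n,(0,0))[0])
```

```text
[0.24088637 0.01754255 1.06625279]
[0.37956682 0.48797542 0.62396537]
```

View pics/z.png

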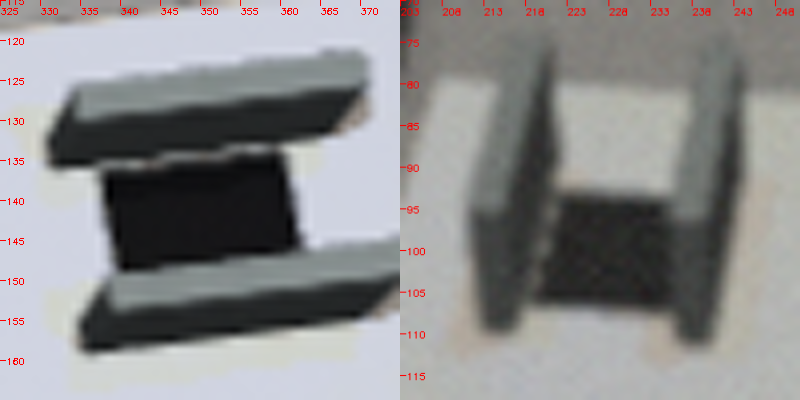

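The top view shows both cheek tops as grey strips, the far one from (334,128) to (370,123) and the near one from (338,152) on. I'll fit those.

Run:
```python
from h import *
k=6
for n,roi in(("top",(325,112,56,52)),("side",(203,66,48,46))):
    im=cv2.imread(f"pics/{n}0.png"); u=up(im,roi,k).astype(int)
    g=u.mean(2); 
    if n=="top":m=(g>100)&(g<178)&(u[...,1]-u[...,2]>3)
    else: m=(g>88)&(g<150)&(u[...,1]-u[...,2]>2)
    m=cv2.morphologyEx(m.astype(np.uint8),cv2.MORPH_OPEN,np.ones((11,11)))
    cs,_=cv2.findContours(m,0,2)
    ov=u.astype(np.uint8).copy()
    for c in sorted(cs,key=cv2.contourArea)[-3:]:
        cv2.drawContours(ov,[c],-1,(0,0,255),1)
        px=c.reshape(-1,2)/k+[roi[0],roi[1]]-.42
        W=np.array([plane(n,p,.093)[:2] for p in px])
        r=cv2.minAreaRect((W*1000).astype(np.float32)); print(n,np.round(px.mean(0),1),np.round(r[0],1),np.round(r[1],1),round(r[2],1))
    cv2.imwrite(f"pics/c_{n}.png",cv2.resize(ov,(400,380)))
cv2.imwrite("pics/c.png",np.hstack([cv2.imread("pics/c_top.png"),cv2.imread("pics/c_side.png")]))
```

```text
top [357.1 148.7] [ 533.1 -266.1] [12.1 90.5] 2.5
top [350.1 125.2] [ 593.1 -263.4] [12.5 90.4] 2.2
side [215.9  83. ] [ 592.4 -264. ] [ 9.2 17.6] 11.8
side [214.7  89.4] [ 589.4 -234.8] [ 9. 35.] 9.9
side [238.2  90. ] [ 532.3 -245.2] [12.2 51.9] 2.1
```

View pics/c.png

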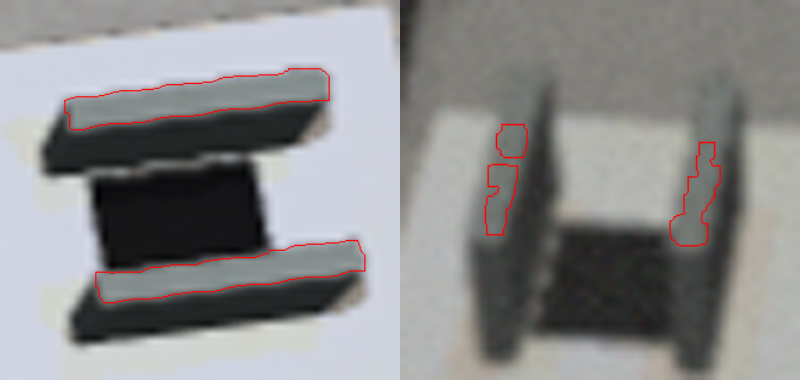

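The top-view fit is clean: both cheeks come out at 12 x 90 mm, 60 mm apart. That puts the seat at about (0.563,-0.264), yaw 2.4°. Next, a helper that turns targets into tool-frame shifts.

```bash
cat >> h.py <<'E'
from scipy.spatial.transform import Rotation as Ro
def to(x,y,z,jaw,cur=None):
    """tool-frame shift/turn to TCP (x,y,z), pointing down, jaw dir (deg, mod 180)"""
    o=manip.get_obs(); R=Ro.from_quat(o["ee_rot"]); p=np.array(o["position"])
    best=None
    for a in (jaw,jaw+180):
        a=np.radians(a); Y=np.array([np.cos(a),np.sin(a),0]);Z=np.array([0,0,-1.]);X=np.cross(Y,Z)
        v=(R.inv()*Ro.from_matrix(np.column_stack([X,Y,Z]))).as_rotvec()
        if best is None or np.linalg.norm(v)<np.linalg.norm(best): best=v
    Yw=R.as_matrix()[:,1]
    print("t",round(o["clock"],2),"pos",np.round(p,4),"jaw",round(float(np.degrees(np.arctan2(Yw[1],Yw[0]))),1),"F",np.round(o["ft_force"],1),"grip",round(o["grip_width"],3),"j7",round(o["joint_pos"][6],2))
    print("shift",np.round(R.inv().apply(np.array([x,y,z])-p),4),"turn",np.round(best,4))
E
python3 -c "
from h import *
to(.540,.305,.2,5.8)"
```

```text
t 0.1 pos [0.2199 0.5847 0.2306] jaw 69.4 F [-0.6 -0.1 -0.4] grip 0.999 j7 -0.09
shift [-0.398  -0.149   0.0308] turn [-1.1000e-03  8.0000e-04  1.1098e+00]
```

```bash
python3 -m handwheel '[[[-0.05,-0.019,0,0,0,0.15,0.085],[-0.10,-0.038,0,0,0,0.3,0.085],[-0.155,-0.058,0,0,0,0.48,0.085],[-0.21,-0.079,0,0,0,0.66,0.085],[-0.265,-0.1,0,0,0,0.84,0.085],[-0.32,-0.12,0.01,0,0,1.0,0.085],[-0.37,-0.139,0.02,0,0,1.1,0.085],[-0.398,-0.149,0.03,-0.001,0.001,1.11,0.085]]]' 40
python3 - <<'E'
from h import *
for n in("side","top"): cv2.imwrite(f"pics/{n}1.png",manip.camera(n))
to(.540,.305,.2,5.8)
E
```

```text
clock: 1.1
position: [0.5421, 0.3024, 0.2007]
ee_rot: [0.672, 0.74, 0.0, 0.0]
ft_force: [-0.0, 1.2, -0.0]
grip_width: 0.997
t 1.2 pos [0.5422 0.301  0.1996] jaw 5.4 F [-0.7  0.1 -0.2] grip 0.993 j7 -0.41
shift [ 0.0041 -0.0018 -0.0004] turn [-0.0009  0.0018 -0.0064]
```

View pics/side1.png

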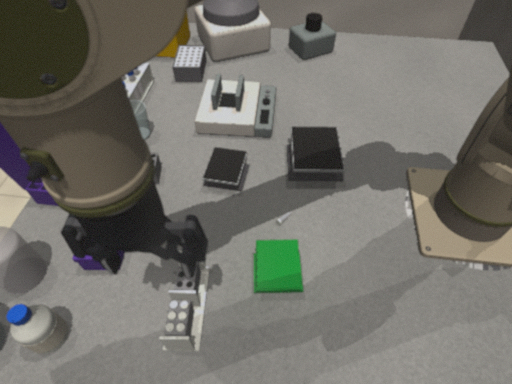

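View pics/top1.png

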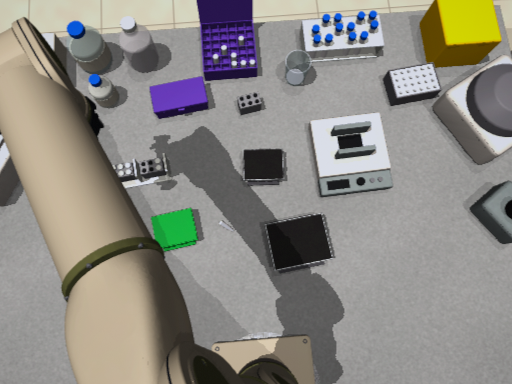

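The gripper is above the rack, with the jaws across the block's long sides: side view fingers at (80,240) and (190,235), and the caps visible below at (178,318). I'm going down in two stages and checking partway.

```bash
python3 -m handwheel '[[[0,0,0.03,0,0,0,0.085],[0,0,0.07,0,0,0,0.085],[0,0,0.1,0,0,0,0.085],[0,0,0.1,0,0,0,0.085],[0,0,0.1,0,0,0,0.085]]]'
python3 - <<'E'
from h import *
for n in("side",): cv2.imwrite(f"pics/{n}2.png",manip.camera(n)[150:384,20:332].repeat(2,0).repeat(2,1))
to(.540,.305,.016,5.8)
E
```

```text
clock: 1.82
position: [0.5405, 0.3063, 0.1027]
ee_rot: [0.67, 0.742, 0.001, -0.0]
ft_force: [0.5, -0.1, -0.1]
grip_width: 0.992
t 1.88 pos [0.5407 0.3063 0.1031] jaw 5.8 F [-0.5  0.1  0.3] grip 0.995 j7 -0.39
shift [-0.0014 -0.0011  0.0871] turn [ 0.0022 -0.0026  0.0001]
```

View pics/side2.png

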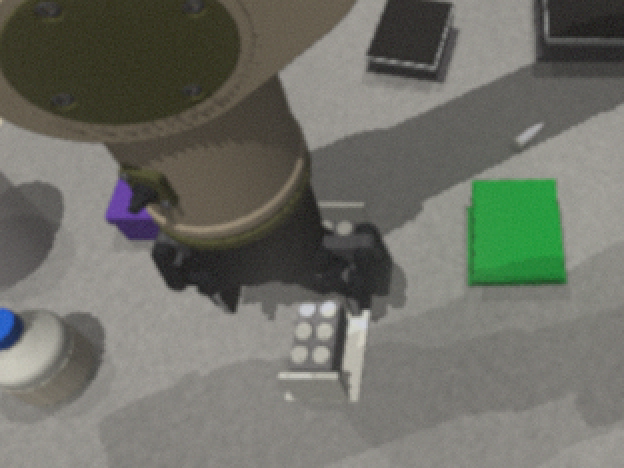

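The fingers straddle the block's long sides and the walls are clear. I'm descending to grasp height.

```bash
python3 -m handwheel '[[[-0.001,-0.001,0.03,0.002,-0.002,0,0.085],[-0.001,-0.001,0.055,0.002,-0.002,0,0.085],[-0.001,-0.001,0.075,0.002,-0.002,0,0.085],[-0.001,-0.001,0.086,0.002,-0.002,0,0.085],[-0.001,-0.001,0.086,0.002,-0.002,0,0.085],[-0.001,-0.001,0.086,0.002,-0.002,0,0.085]]]'
python3 - <<'E'
from h import *
cv2.imwrite("pics/side3.png",manip.camera("side")[200:384,60:305].repeat(3,0).repeat(3,1))
to(.540,.305,.016,5.8)
E
```

```text
clock: 2.62
position: [0.5399, 0.3049, 0.0163]
ee_rot: [0.671, 0.742, -0.0, -0.0]
ft_force: [0.8, 0.1, 0.5]
grip_width: 0.994
t 2.67 pos [0.5399 0.3049 0.0163] jaw 5.8 F [-0.6  0.2 -0.2] grip 0.993 j7 -0.37
shift [0.0001 0.0001 0.0003] turn [-0.0003 -0.0002 -0.0003]
```

View pics/side3.png

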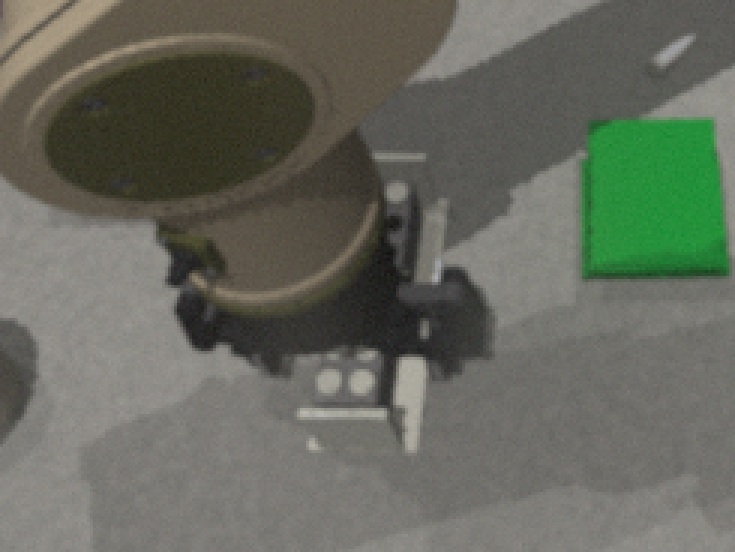

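```bash
python3 -m handwheel '[[[0,0,0,0,0,0,0.05],[0,0,0,0,0,0,0.03],[0,0,0,0,0,0,0.02],[0,0,0,0,0,0,0.02],[0,0,0,0,0,0,0.02],[0,0,0,0,0,0,0.02]]]' 60
python3 - <<'E'
from h import *
to(.540,.305,.016,5.8)
E
```

```text
clock: 3.42
position: [0.5395, 0.3047, 0.0156]
ee_rot: [0.671, 0.742, -0.001, -0.0]
ft_force: [0.8, -0.8, 4.1]
grip_width: 0.386
t 3.42 pos [0.5395 0.3047 0.0156] jaw 5.8 F [ 0.8 -0.8  4.1] grip 0.386 j7 -0.37
shift [ 0.0003  0.0005 -0.0004] turn [-0.0011  0.0004 -0.0003]
```

It closed to 33 mm, which matches the 34 mm block. Lifting straight up.

```bash
python3 -m handwheel '[[[0,0,-0.005,0,0,0,0.02],[0,0,-0.02,0,0,0,0.02],[0,0,-0.045,0,0,0,0.02],[0,0,-0.075,0,0,0,0.02],[0,0,-0.105,0,0,0,0.02],[0,0,-0.135,0,0,0,0.02],[0,0,-0.145,0,0,0,0.02],[0,0,-0.145,0,0,0,0.02]]]'
python3 - <<'E'
from h import *
cv2.imwrite("pics/side4.png",manip.camera("side")[150:384,20:332].repeat(2,0).repeat(2,1))
to(.530,-.042,.17,-3.5)
E
```

```text
clock: 4.42
position: [0.5395, 0.3047, 0.1605]
ee_rot: [0.67, 0.742, -0.001, -0.0]
ft_force: [0.4, 0.5, -3.7]
grip_width: 0.393
t 4.47 pos [0.539  0.3045 0.1595] jaw 5.8 F [ 0.5 -0.7 -3.4] grip 0.385 j7 -0.4
shift [-0.3438 -0.044  -0.01  ] turn [-0.0025  0.0013  0.1622]
```

View pics/side4.png

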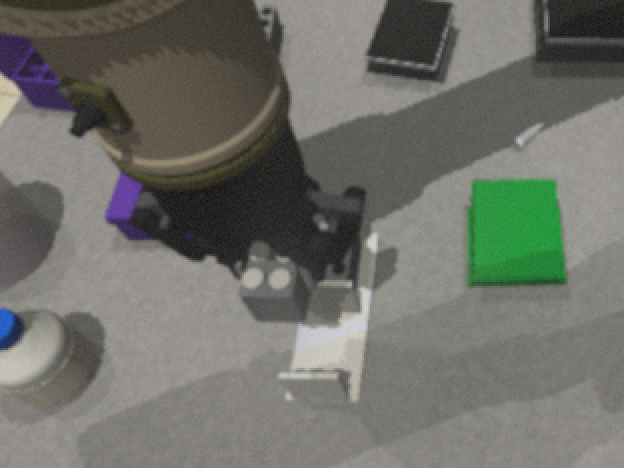

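The block is held upright, the empty bay is visible at (320,340), and the sensor reads -3.4 N, about 0.3 kg. Moving over the stand.

```bash
python3 -m handwheel '[[[-0.02,-0.003,-0.001,0,0,0.01,0.02],[-0.06,-0.008,-0.003,0,0,0.03,0.02],[-0.11,-0.014,-0.005,0,0,0.05,0.02],[-0.16,-0.02,-0.007,0,0,0.08,0.02],[-0.21,-0.027,-0.009,0,0,0.1,0.02],[-0.26,-0.033,-0.01,0,0,0.125,0.02],[-0.31,-0.04,-0.01,0,0,0.145,0.02],[-0.335,-0.043,-0.01,-0.001,0.001,0.16,0.02]]]'
python3 -m handwheel '[[[-0.009,-0.001,0,0,0,0.002,0.02],[-0.009,-0.001,0,0,0,0.002,0.02],[-0.009,-0.001,0,0,0,0.002,0.02]]]'
python3 - <<'E'
from h import *
for n in("side","top"): cv2.imwrite(f"pics/{n}5.png",manip.camera(n))
cv2.imwrite("pics/b5.png",np.hstack([cv2.resize(cv2.imread("pics/side5.png")[80:260,120:360],(400,300)),cv2.resize(cv2.imread("pics/top5.png")[60:240,160:400],(400,300))]))
to(.530,-.042,.17,-3.5)
E
```

```text
clock: 5.48
position: [0.5291, -0.0371, 0.1699]
ee_rot: [0.729, 0.684, -0.001, -0.001]
ft_force: [0.6, -0.1, -2.7]
grip_width: 0.392
clock: 5.85
position: [0.529, -0.04, 0.1704]
ee_rot: [0.727, 0.686, -0.0, -0.001]
ft_force: [0.4, 0.4, -1.9]
grip_width: 0.39
t 5.95 pos [ 0.5291 -0.0404  0.1705] jaw -3.4 F [-0.3 -0.7 -3.2] grip 0.391 j7 0.01
shift [-0.0015  0.001   0.0005] turn [-0.0008 -0.0004  0.0024]
```

View pics/b5.png

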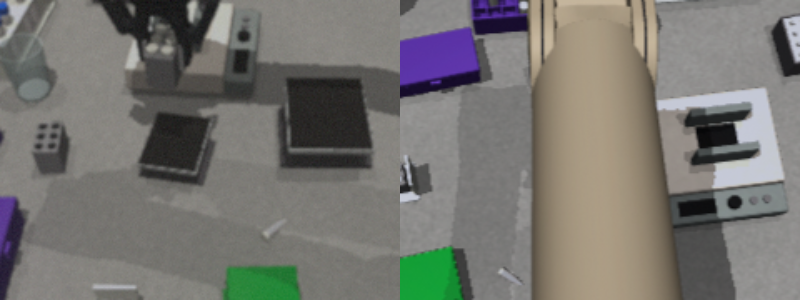

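The block is over the stand in the side view, held above the rubber top at (178,148). The arm covers the top view. I'm lowering it until the force changes; contact is expected at TCP z of about 0.052.

```bash
python3 -m handwheel '[[[-0.001,0.001,0.02,0,0,0.002,0.02],[-0.001,0.001,0.05,0,0,0.002,0.02],[-0.001,0.001,0.08,0,0,0.002,0.02],[-0.001,0.001,0.1,0,0,0.002,0.02],[-0.001,0.001,0.11,0,0,0.002,0.02],[-0.001,0.001,0.112,0,0,0.002,0.02],[-0.001,0.001,0.112,0,0,0.002,0.02]]]'
python3 - <<'E'
from h import *
cv2.imwrite("pics/side6.png",manip.camera("side")[100:250,130:330].repeat(4,0).repeat(4,1))
to(.530,-.042,.0515,-3.5)
E
```

```text
clock: 6.82
position: [0.5303, -0.0427, 0.0592]
ee_rot: [0.729, 0.685, 0.0, -0.0]
ft_force: [-0.4, 0.5, -2.4]
grip_width: 0.392
t 6.88 pos [ 0.5304 -0.0427  0.0594] jaw -3.6 F [-0.5  0.3 -3.1] grip 0.392 j7 0.08
shift [ 0.0007 -0.0005  0.0079] turn [ 0.0006 -0.0005 -0.0017]
```

View pics/side6.png

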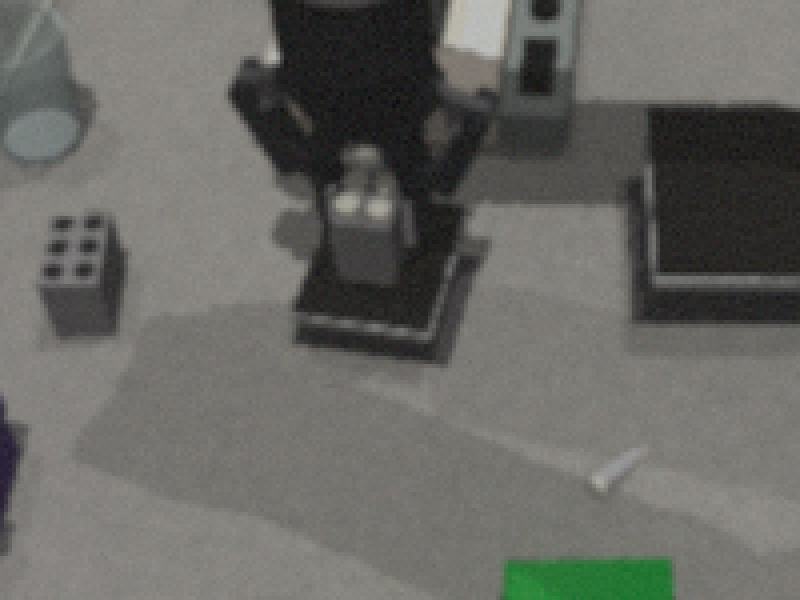

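The block hangs upright just above the rubber, with its front edge at zoomed (365,280). Inching down.

```bash
python3 -m handwheel '[[[0,0,0.003,0,0,0,0.02],[0,0,0.005,0,0,0,0.02],[0,0,0.007,0,0,0,0.02],[0,0,0.007,0,0,0,0.02]]]'; python3 -m handwheel '[[[0,0,0.001,0,0,0,0.02],[0,0,0.001,0,0,0,0.02]]]'
```

```text
clock: 7.38
position: [0.5298, -0.0429, 0.0516]
ee_rot: [0.729, 0.684, -0.0, -0.0]
ft_force: [-0.4, 0.3, -0.6]
grip_width: 0.39
clock: 7.62
position: [0.5299, -0.0429, 0.0516]
ee_rot: [0.729, 0.684, 0.0, -0.001]
ft_force: [-6.7, 1.6, 11.6]
grip_width: 0.391
```

Contact: the vertical force went from -3 to +11.6 N, with TCP z at 0.0516 as predicted. Releasing and rising.

```bash
python3 -m handwheel '[[[0,0,-0.001,0,0,0,0.036],[0,0,-0.001,0,0,0,0.042],[0,0,-0.001,0,0,0,0.06],[0,0,-0.001,0,0,0,0.085],[0,0,-0.001,0,0,0,0.085],[0,0,-0.001,0,0,0,0.085]]]'
python3 -m handwheel '[[[0,0,-0.01,0,0,0,0.085],[0,0,-0.04,0,0,0,0.085],[0,0,-0.08,0,0,0,0.085],[0,0,-0.11,0,0,0,0.085],[0,0,-0.12,0,0,0,0.085]]]'
python3 - <<'E'
from h import *
im=manip.camera("side");cv2.imwrite("pics/side7.png",im);cv2.imwrite("pics/side7z.png",im[100:250,130:330].repeat(4,0).repeat(4,1))
to(.530,-.042,.17,-93.5)
E
```

```text
clock: 8.38
position: [0.5298, -0.0429, 0.0516]
ee_rot: [0.729, 0.684, -0.0, -0.0]
ft_force: [0.3, -0.1, -0.4]
grip_width: 0.996
clock: 9.0
position: [0.5308, -0.043, 0.1739]
ee_rot: [0.729, 0.684, 0.001, 0.001]
ft_force: [-0.4, -0.5, -0.5]
grip_width: 0.998
t 9.05 pos [ 0.5308 -0.0429  0.1739] jaw -3.6 F [ 0.1 -0.1  1.5] grip 0.994 j7 0.01
shift [ 0.0009 -0.0009  0.0039] turn [ 1.1000e-03 -2.7000e-03  1.5688e+00]
```

View pics/side7z.png

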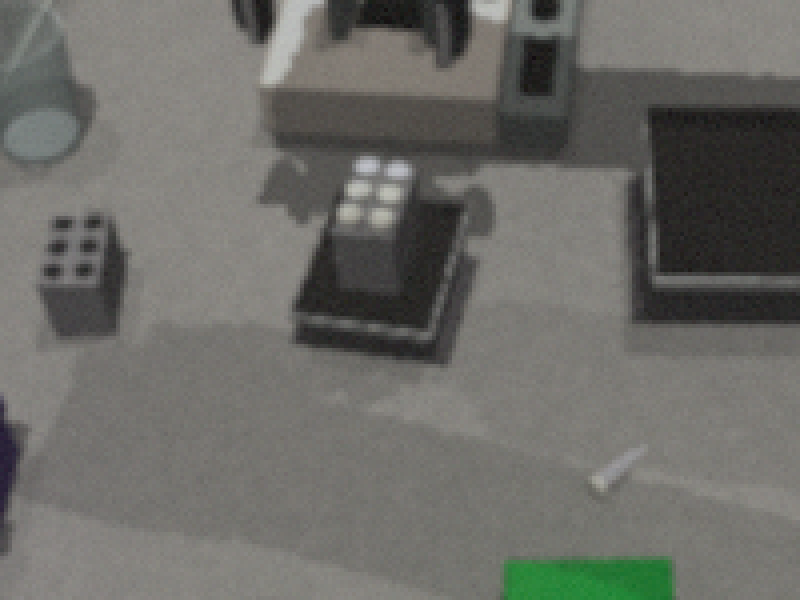

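The block stands upright near the middle of the stand, caps at zoomed (375,190), and it has been let go. Next I'll measure its caps in this view and compare them with the stand in the same view.

Run:
```python
from h import *
k=6; im=cv2.imread("pics/side7.png"); roi=(208,134,32,28); u=up(im,roi,k)
for th in (130,140,150):
    b=blobs(u.min(2)>th,roi,k,6,40); P=np.array([plane("side",c,.091)[:2] for c,a in b]); print(th,[round(a,1) for c,a in b]); print(np.round(P,4).tolist(),P.mean(0))
```

```text
130 [np.float64(24.6), np.float64(24.8), np.float64(25.2), np.float64(25.8), np.float64(20.5), np.float64(22.2)]
[[0.537, -0.0589], [0.5204, -0.0577], [0.538, -0.0415], [0.5216, -0.0406], [0.5394, -0.0237], [0.5226, -0.0229]] [ 0.52982904 -0.0408711 ]
140 [np.float64(20.5), np.float64(20.3), np.float64(20.8), np.float64(20.9), np.float64(15.4), np.float64(16.9)]
[[0.5371, -0.059], [0.5204, -0.0578], [0.5381, -0.0414], [0.5215, -0.0405], [0.5396, -0.0238], [0.5226, -0.023]] [ 0.5298919  -0.04092493]
150 [np.float64(17.1), np.float64(16.7), np.float64(16.8), np.float64(16.5), np.float64(10.6), np.float64(11.9)]
[[0.5371, -0.059], [0.5204, -0.0578], [0.5382, -0.0415], [0.5216, -0.0404], [0.5399, -0.024], [0.5226, -0.0234]] [ 0.52995876 -0.04100892]
```

It's centred on the stand within about 1 mm, yaw -3.7°. Now I'll turn a quarter turn above it to take the narrow ends.

```bash
python3 -m handwheel '[[[0,0,0,0,0,0.1,0.085],[0,0,0,0,0,0.28,0.085],[0,0,0,0,0,0.46,0.085],[0,0,0,0,0,0.64,0.085],[0,0,0,0,0,0.82,0.085],[0,0,0,0,0,1.0,0.085],[0,0,0,0,0,1.18,0.085],[0.001,-0.001,0,0.001,-0.002,1.36,0.085]]]'
python3 -m handwheel '[[[0,0,0,0,0,0.15,0.085],[0,0,0,0,0,0.209,0.085],[0,0,0,0,0,0.209,0.085],[0,0,0,0,0,0.209,0.085]]]'
python3 -c "
from h import *
to(.530,-.0418,.13,-93.7)"
```

```text
clock: 10.05
position: [0.5283, -0.0419, 0.1704]
ee_rot: [0.997, 0.071, -0.002, 0.0]
ft_force: [-0.6, -0.1, -0.1]
grip_width: 0.996
clock: 10.55
position: [0.5287, -0.0419, 0.1711]
ee_rot: [1.0, -0.03, -0.002, 0.0]
ft_force: [0.1, 0.5, -1.2]
grip_width: 0.996
t 10.55 pos [ 0.5287 -0.0419  0.1711] jaw -93.4 F [ 0.1  0.5 -1.2] grip 0.996 j7 -1.52
shift [ 0.0015 -0.0002  0.0411] turn [0.0009 0.0033 0.0048]
```

```bash
python3 -m handwheel '[[[0.001,0,0.02,0.001,0.003,0.004,0.085],[0.0015,0,0.05,0.001,0.003,0.005,0.085],[0.0015,0,0.055,0.001,0.003,0.005,0.085],[0.0015,0,0.055,0.001,0.003,0.005,0.085]]]'
python3 - <<'E'
from h import *
im=manip.camera("side");cv2.imwrite("pics/side8z.png",im[90:240,120:320].repeat(4,0).repeat(4,1))
to(.530,-.0418,.048,-93.7)
E
```

```text
clock: 11.05
position: [0.5304, -0.0421, 0.1169]
ee_rot: [0.999, -0.033, 0.0, -0.0]
ft_force: [0.8, 0.0, 0.3]
grip_width: 0.997
t 11.1 pos [ 0.5308 -0.0421  0.1174] jaw -93.8 F [ 0.8 -0.4  0.1] grip 0.993 j7 -1.49
shift [-0.0009 -0.0002  0.0694] turn [-0.0004 -0.0013 -0.0014]
```

View pics/side8z.png

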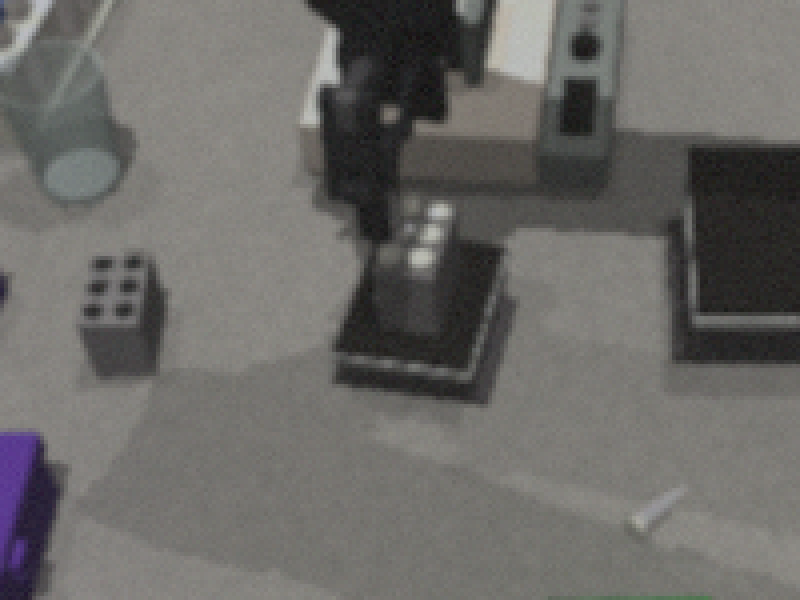

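The fingers are lined up along the block's long axis, and the near finger is in front of the narrow end. Going on down.

```bash
python3 -m handwheel '[[[-0.0005,0,0.02,0,0,0,0.085],[-0.0008,0,0.045,0,-0.001,-0.001,0.085],[-0.0008,0,0.062,0,-0.001,-0.001,0.085],[-0.0008,0,0.069,0,-0.001,-0.001,0.085],[-0.0008,0,0.069,0,-0.001,-0.001,0.085],[-0.0008,0,0.069,0,-0.001,-0.001,0.085]]]'
python3 - <<'E'
from h import *
im=manip.camera("side");cv2.imwrite("pics/side9z.png",im[90:240,120:320].repeat(4,0).repeat(4,1))
to(.530,-.0418,.048,-93.7)
E
```

```text
clock: 11.85
position: [0.5301, -0.042, 0.0483]
ee_rot: [0.999, -0.033, 0.0, -0.0]
ft_force: [-0.0, -0.3, -0.4]
grip_width: 0.999
t 11.9 pos [ 0.5301 -0.0419  0.0483] jaw -93.7 F [-0.3  1.4  0.5] grip 0.997 j7 -1.42
shift [-0.0001 -0.0001  0.0003] turn [-0.0006 -0.0006 -0.0007]
```

View pics/side9z.png

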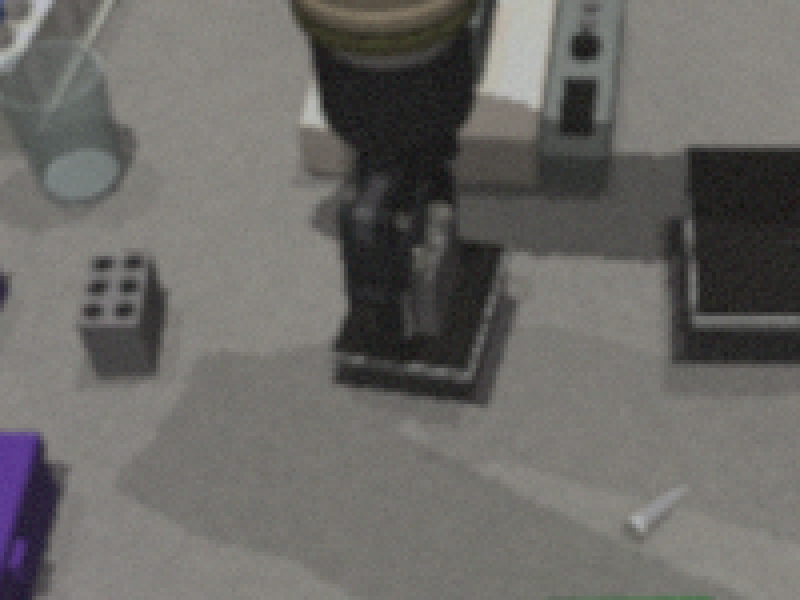

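The near finger covers zoomed columns 345-405, and the block shows to its right up to 440. I'll check that this is only perspective and that the finger really is centred on the block.

Run:
```python
from h import *
for p in [(.530,.008,.06),(.530,.001,.06),(.541,.001,.06),(.519,.001,.06),(.530,-.014,.063),(.547,-.013,.063),(.513,-.015,.063),(.513,-.015,.04)]: print(p,np.round((proj("side",p)-[120,90])*4))
```

```text
(0.53, 0.008, 0.06) [399. 337.]
(0.53, 0.001, 0.06) [401. 327.]
(0.541, 0.001, 0.06) [381. 325.]
(0.519, 0.001, 0.06) [422. 329.]
(0.53, -0.014, 0.063) [406. 302.]
(0.547, -0.013, 0.063) [375. 300.]
(0.513, -0.015, 0.063) [438. 304.]
(0.513, -0.015, 0.04) [441. 332.]
```

Run:
```python
from h import *
im=manip.camera("side")
cv2.imwrite("pics/side10z.png",cv2.resize(np.clip((im[125:190,190:260].astype(float))*2.5,0,255).astype(np.uint8),None,fx=8,fy=8,interpolation=cv2.INTER_CUBIC))
for p in [(.530,.008,.06),(.541,.001,.06),(.519,.001,.06),(.547,-.013,.063),(.513,-.015,.063),(.513,-.015,.04)]: print(p,np.round((proj("side",p)-[190,125])*8))
```

```text
(0.53, 0.008, 0.06) [237. 393.]
(0.541, 0.001, 0.06) [202. 369.]
(0.519, 0.001, 0.06) [283. 377.]
(0.547, -0.013, 0.063) [189. 321.]
(0.513, -0.015, 0.063) [316. 328.]
(0.513, -0.015, 0.04) [322. 385.]
```

View pics/side10z.png

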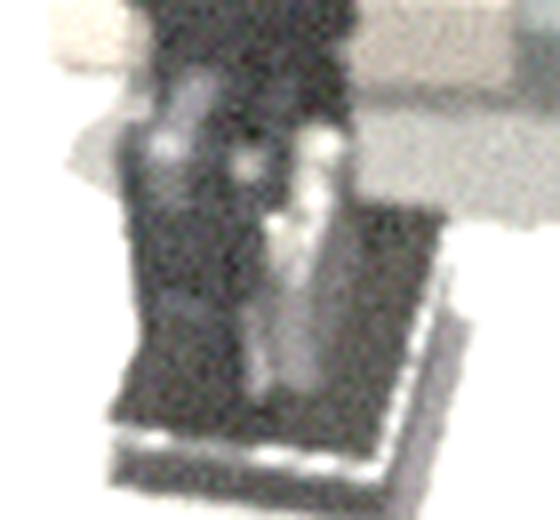

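Run:
```python
from h import *
for z in(.06,.08,.1):
  for y in(.001,.015):
    print(z,y,[np.round((proj("side",(x,y-.0,z))-[190,125])*8) for x in(.541,.530,.519)])
```

```text
0.06 0.001 [array([202., 369.]), array([243., 373.]), array([283., 377.])]
0.06 0.015 [array([190., 409.]), array([232., 413.]), array([273., 417.])]
0.08 0.001 [array([194., 318.]), array([236., 322.]), array([277., 326.])]
0.08 0.015 [array([182., 358.]), array([225., 362.]), array([267., 366.])]
0.1 0.001 [array([186., 264.]), array([228., 268.]), array([271., 272.])]
0.1 0.015 [array([174., 304.]), array([217., 308.]), array([260., 313.])]
```

Allowing for perspective, the finger tip lies within a few mm of where it should be: the lit strip at 245-270 ends at the predicted finger edge of about 273. The first grasp and release also agreed with the cameras. Closing on the narrow ends.

```bash
python3 -m handwheel '[[[0,0,0,0,0,0,0.07],[0,0,0,0,0,0,0.055],[0,0,0,0,0,0,0.045],[0,0,0,0,0,0,0.045],[0,0,0,0,0,0,0.045]]]' 60
python3 -m handwheel '[[[0,0,-0.004,0,0,0,0.045],[0,0,-0.015,0,0,0,0.045],[0,0,-0.04,0,0,0,0.045],[0,0,-0.07,0,0,0,0.045],[0,0,-0.1,0,0,0,0.045],[0,0,-0.12,0,0,0,0.045],[0,0,-0.125,0,0,0,0.045],[0,0,-0.125,0,0,0,0.045]]]'
python3 - <<'E'
from h import *
im=manip.camera("side");cv2.imwrite("pics/side11.png",im);cv2.imwrite("pics/side11z.png",im[60:210,120:320].repeat(4,0).repeat(4,1))
to(.563,-.264,.175,-87.6)
E
```

```text
clock: 12.58
position: [0.5298, -0.0419, 0.048]
ee_rot: [0.999, -0.033, -0.0, -0.0]
ft_force: [-1.3, 0.2, 6.5]
grip_width: 0.648
clock: 13.58
position: [0.5294, -0.0419, 0.1724]
ee_rot: [0.999, -0.033, -0.0, -0.0]
ft_force: [-0.7, -0.1, -2.3]
grip_width: 0.649
t 13.62 pos [ 0.5292 -0.0419  0.1719] jaw -93.7 F [ 0.6 -1.  -2.9] grip 0.645 j7 -1.53
shift [ 0.0482  0.2194 -0.0032] turn [-0.0003  0.0015 -0.1071]
```

View pics/side11z.png

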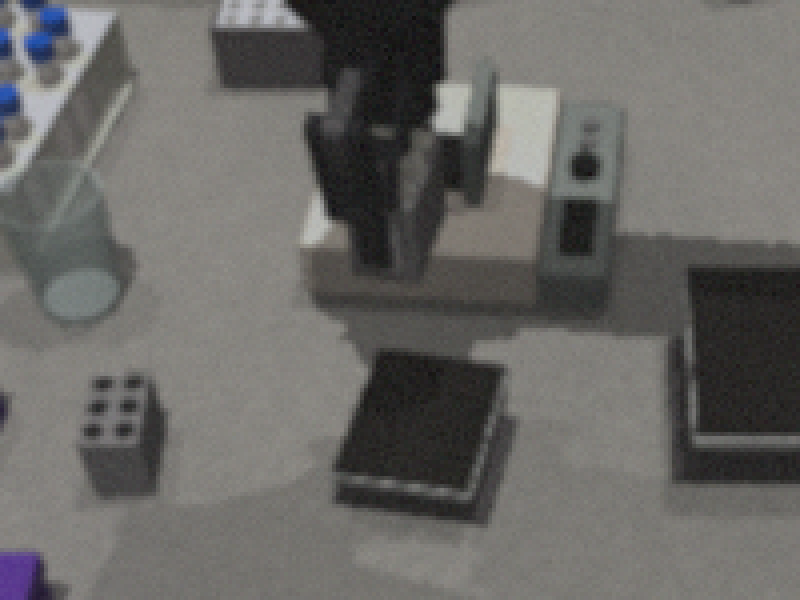

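Run:
```python
from h import *
im=cv2.imread("pics/side11.png")
u=cv2.resize(np.clip(im[70:140,190:260].astype(float)*2.2,0,255).astype(np.uint8),None,fx=8,fy=8,interpolation=cv2.INTER_CUBIC)
f=lambda p:tuple(np.round((proj("side",p)-[190,70])*8+4).astype(int))
from scipy.spatial.transform import Rotation as R
c=np.array([.5296,-.0419,.164]); r=R.from_euler('z',-3.7,degrees=True)
def box(cs,col):
    for i in range(8):
        for j in range(i):
            if np.sum(np.abs(cs[i]-cs[j])>1e-6)==1: pass
    for p in cs: cv2.circle(u,f(c+r.apply(p)),3,col,-1)
box([np.array([a,b,z]) for a in(-.017,.017) for b in(-.028,.028) for z in(0,.046)],(0,0,255))
box([np.array([a,b,z]) for a in(-.011,.011) for b in(.028,.0425) for z in(.012,)],(0,255,0))
cv2.imwrite("pics/side11y.png",u)
```

```text
Traceback (most recent call last):
IndexError: list index out of range
```

Run:
```python
from h import *
im=cv2.imread("pics/side11.png")
u=cv2.resize(np.clip(im[70:140,190:260].astype(float)*2.2,0,255).astype(np.uint8),None,fx=8,fy=8,interpolation=cv2.INTER_CUBIC)
f=lambda p:tuple(int(v) for v in np.round((proj("side",p)-[190,70])*8+4))
c=np.array([.5296,-.0419,.164]); r=Ro.from_euler('z',-3.7,degrees=True)
for p in [(a,b,z) for a in(-.017,.017) for b in(-.028,.028) for z in(0,.046)]: cv2.circle(u,f(c+r.apply(p)),3,(0,0,255),-1)
for p in [(a,b,.012) for a in(-.011,.011) for b in(.028,.0425)]: cv2.circle(u,f(c+r.apply(p)),3,(0,255,0),-1)
cv2.imwrite("pics/side11y.png",u)
```

```text
(no output)
```

View pics/side11y.png

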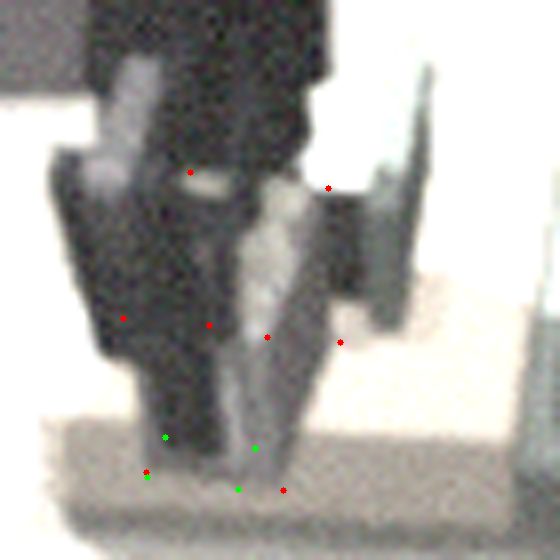

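The predicted block corners (red) fall on the seen ones, (146,470) and (283,487), so the block is central in the jaws and upright. Carrying it to the mixer.

```bash
python3 -m handwheel '[[[0.004,0.018,0,0,0,-0.01,0.045],[0.012,0.055,0,0,0,-0.03,0.045],[0.021,0.095,0,0,0,-0.05,0.045],[0.03,0.135,0,0,0,-0.07,0.045],[0.038,0.172,0,0,0,-0.085,0.045],[0.044,0.2,-0.001,0,0,-0.1,0.045],[0.047,0.215,-0.002,0,0.001,-0.107,0.045],[0.048,0.219,-0.002,0,0.001,-0.107,0.045]]]'
python3 -m handwheel '[[[0,0,0,0,0,0,0.045],[0,0,0,0,0,0,0.045]]]'
python3 - <<'E'
from h import *
for n in("side","top"): cv2.imwrite(f"pics/{n}12.png",manip.camera(n))
f=lambda n,x,y,w,h:cv2.resize(cv2.imread(f"pics/{n}12.png")[y:y+h,x:x+w],(400,300),interpolation=cv2.INTER_CUBIC)
cv2.imwrite("pics/b12.png",np.hstack([f("side",170,30,140,105),f("top",290,80,140,105)]))
to(.5630,-.2635,.07,-87.6)
E
```

```text
clock: 14.62
position: [0.5629, -0.264, 0.1738]
ee_rot: [1.0, 0.02, -0.0, -0.0]
ft_force: [0.5, 1.3, -2.5]
grip_width: 0.647
clock: 14.88
position: [0.5635, -0.2622, 0.1744]
ee_rot: [1.0, 0.022, 0.0, -0.001]
ft_force: [-0.0, -0.0, -3.1]
grip_width: 0.644
t 14.97 pos [ 0.5635 -0.2625  0.1745] jaw -87.5 F [ 0.2 -0.2 -2.3] grip 0.647 j7 -0.94
shift [-0.0006  0.001   0.1045] turn [-0.0009 -0.0007  0.0012]
```

View pics/b12.png

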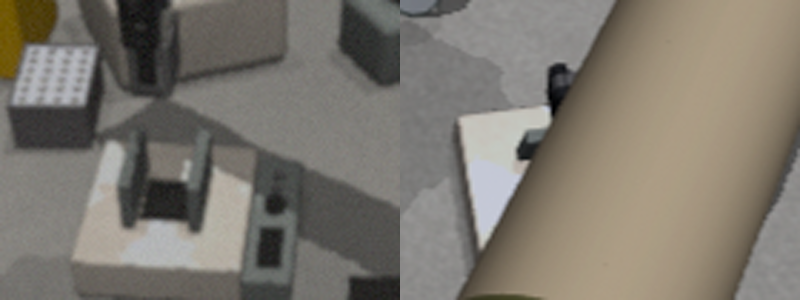

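The block hangs behind and above the cheeks in the side view at (150,70), and the arm covers the top view. I'm lowering to just above the cheek tops and checking alignment from the side.

```bash
python3 -m handwheel '[[[-0.0005,0.001,0.015,-0.001,0,0.001,0.045],[-0.0005,0.001,0.035,-0.001,0,0.001,0.045],[-0.0005,0.001,0.052,-0.001,0,0.001,0.045],[-0.0005,0.001,0.06,-0.001,0,0.001,0.045],[-0.0005,0.001,0.06,-0.001,0,0.001,0.045],[-0.0005,0.001,0.06,-0.001,0,0.001,0.045]]]'
python3 - <<'E'
from h import *
im=manip.camera("side"); cv2.imwrite("pics/side13.png",im)
o=manip.get_obs(); P=np.array(o["position"]); print(P)
k=8;x0,y0=195,45
u=cv2.resize(np.clip(im[y0:y0+70,x0:x0+70].astype(float)*1.6,0,255).astype(np.uint8),None,fx=k,fy=k,interpolation=cv2.INTER_CUBIC)
f=lambda p:tuple(int(v) for v in np.round((proj("side",p)-[x0,y0])*k+4))
c=np.array([P[0],P[1],P[2]-.008]); r=Ro.from_euler('z',2.4,degrees=True)
for p in [(a,b,z) for a in(-.017,.017) for b in(-.028,.028) for z in(0,.046)]: cv2.circle(u,f(c+r.apply(p)),3,(0,0,255),-1)
s=np.array([.563,-.2635,.045])
for p in [(a,b,.048) for a in(-.036,-.024,.024,.036) for b in(-.045,.045)]: cv2.circle(u,f(s+r.apply(p)),3,(255,0,0),-1)
for p in [(a,b,0) for a in(-.023,.023) for b in(-.03,.03)]: cv2.circle(u,f(s+r.apply(p)),3,(0,255,0),-1)
cv2.imwrite("pics/side13y.png",u)
to(.563,-.2635,.054,-87.6)
E
```

```text
clock: 15.72
position: [0.5632, -0.2649, 0.1151]
ee_rot: [1.0, 0.02, 0.001, 0.001]
ft_force: [-0.6, 0.6, -3.1]
grip_width: 0.648
[ 0.56320588 -0.26488344  0.11517316]
t 15.78 pos [ 0.5632 -0.2649  0.1152] jaw -87.7 F [ 0.6  0.1 -2.8] grip 0.648 j7 -0.91
shift [-0.0002 -0.0015  0.0612] turn [ 0.0011 -0.0016 -0.0012]
```

View pics/side13y.png

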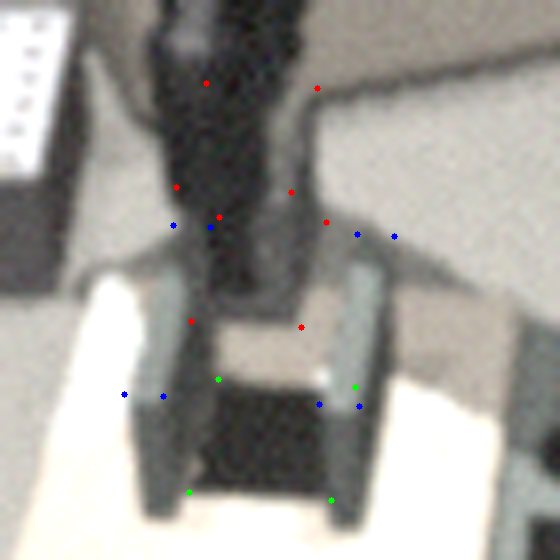

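The side view shows the block's front bottom edge at about (190-300, 322), between the cheeks and above the plate. The predicted plate corners (green) match the plate. The predicted cheek-top corners (blue) sit about 1 image px left of the seen ones, so I'm checking the cheek edges more sharply in the first picture.

Run:
```python
from h import *
im=cv2.cvtColor(cv2.imread("pics/side0.png"),cv2.COLOR_BGR2GRAY).astype(float)
s=np.array([.563,-.2635,.045]); r=Ro.from_euler('z',2.4,degrees=True)
for z in(.008,.016,.024,.032):
    pts=[proj("side",s+r.apply((a,.045,z))) for a in(.036,.024,-.024,-.036)]
    row=int(round(np.mean([p[1] for p in pts])))
    pr=im[row-1:row+2,200:252].mean(0); g=np.diff(pr)
    print("row",row,"pred",[round(p[0],1) for p in pts]); print(" edges",[(200.5+i,int(g[i])) for i in range(len(g)) if abs(g[i])>15])
```

```text
row 108 pred [np.float64(211.8), np.float64(216.5), np.float64(235.3), np.float64(240.1)]
 edges [(211.5, -32), (212.5, -40), (215.5, 15), (216.5, 41), (217.5, 33), (234.5, -18), (235.5, -36), (236.5, -18), (239.5, 30), (240.5, 44), (241.5, 30)]
row 105 pred [np.float64(211.4), np.float64(216.2), np.float64(235.2), np.float64(239.9)]
 edges [(210.5, -25), (211.5, -42), (212.5, -32), (219.5, -16), (240.5, 45), (241.5, 47), (242.5, 15)]
row 103 pred [np.float64(211.1), np.float64(215.8), np.float64(235.0), np.float64(239.8)]
 edges [(200.5, 16), (210.5, -30), (211.5, -50), (212.5, -25), (217.5, 17), (219.5, -27), (240.5, 34), (241.5, 51), (242.5, 26)]
row 100 pred [np.float64(210.7), np.float64(215.5), np.float64(234.8), np.float64(239.6)]
 edges [(200.5, 23), (209.5, -15), (210.5, -36), (211.5, -47), (218.5, 18), (220.5, -22), (241.5, 49), (242.5, 44)]
```

Run:
```python
from h import *
im=cv2.imread("pics/side13.png"); a=cv2.imread("pics/side0.png")
f=lambda i:cv2.resize(i[70:118,200:248],(400,400),interpolation=cv2.INTER_CUBIC)
cv2.imwrite("pics/cmp.png",np.hstack([f(a),f(im)]))
```

```text
(no output)
```

View pics/cmp.png

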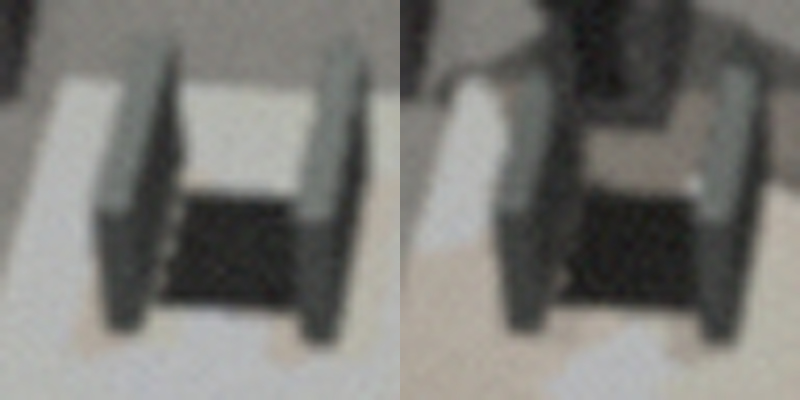

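The cheek bases agree to about 1 mm, which puts the seat at x of about 0.5625. The block has 7 mm of room per side. I'm correcting by 0.5-1 mm and lowering.

```bash
python3 -m handwheel '[[[-0.0006,-0.0011,0.01,0.001,-0.001,-0.001,0.045],[-0.0006,-0.0011,0.022,0.001,-0.001,-0.001,0.045],[-0.0006,-0.0011,0.036,0.001,-0.001,-0.001,0.045],[-0.0006,-0.0011,0.048,0.001,-0.001,-0.001,0.045],[-0.0006,-0.0011,0.056,0.001,-0.001,-0.001,0.045],[-0.0006,-0.0011,0.057,0.001,-0.001,-0.001,0.045],[-0.0006,-0.0011,0.057,0.001,-0.001,-0.001,0.045]]]'
python3 - <<'E'
from h import *
im=manip.camera("side"); cv2.imwrite("pics/side14.png",im)
cv2.imwrite("pics/side14y.png",cv2.resize(np.clip(im[50:120,195:265].astype(float)*1.6,0,255).astype(np.uint8),None,fx=8,fy=8,interpolation=cv2.INTER_CUBIC))
to(.5625,-.2638,.053,-87.6)
E
```

```text
clock: 16.65
position: [0.5624, -0.2637, 0.0578]
ee_rot: [1.0, 0.021, -0.0, -0.0]
ft_force: [-0.5, -0.2, -2.4]
grip_width: 0.646
t 16.7 pos [ 0.5625 -0.2637  0.0579] jaw -87.6 F [ 0.2 -0.  -2.6] grip 0.648 j7 -0.87
shift [0.     0.0001 0.0049] turn [-0.0001 -0.0001 -0.0001]
```

View pics/side14y.png

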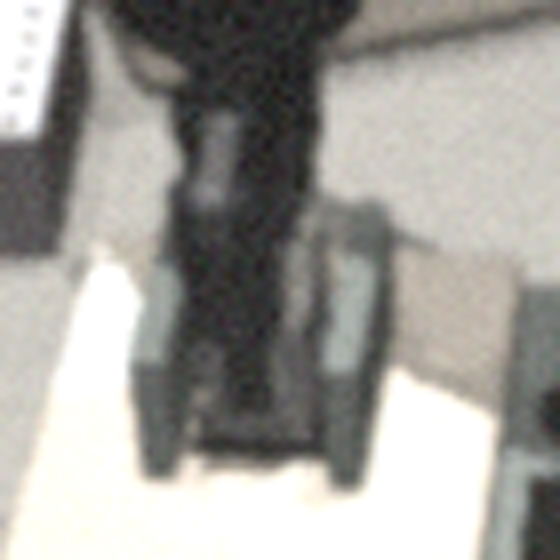

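The block is between the cheeks, about 5 mm above the plate, with even gaps at (190,400) and (325,400), and no side force. Creeping to contact.

```bash
python3 -m handwheel '[[[0,0,0.002,0,0,0,0.045],[0,0,0.0035,0,0,0,0.045],[0,0,0.0045,0,0,0,0.045],[0,0,0.0045,0,0,0,0.045]]]'; python3 -m handwheel '[[[0,0,0.0008,0,0,0,0.045],[0,0,0.0008,0,0,0,0.045]]]'
```

```text
clock: 17.2
position: [0.5622, -0.2636, 0.0531]
ee_rot: [1.0, 0.021, -0.0, -0.0]
ft_force: [-0.7, 0.1, -0.7]
grip_width: 0.649
clock: 17.45
position: [0.5623, -0.2636, 0.0531]
ee_rot: [1.0, 0.021, -0.0, -0.0]
ft_force: [-4.9, 3.2, 9.0]
grip_width: 0.647
```

Contact at TCP z 0.053, as predicted for the deck at 0.045. Releasing and rising straight up.

```bash
python3 -m handwheel '[[[0,0,-0.001,0,0,0,0.058],[0,0,-0.001,0,0,0,0.065],[0,0,-0.001,0,0,0,0.085],[0,0,-0.001,0,0,0,0.085],[0,0,-0.001,0,0,0,0.085]]]'
python3 -m handwheel '[[[0,0,-0.01,0,0,0,0.085],[0,0,-0.035,0,0,0,0.085],[0,0,-0.075,0,0,0,0.085],[0,0,-0.12,0,0,0,0.085],[0,0,-0.15,0,0,0,0.085],[0,0,-0.16,0,0,0,0.085]]]'
python3 -c "
from h import *
to(.40,.15,.23,-60)"
```

```text
clock: 18.08
position: [0.5622, -0.2636, 0.0531]
ee_rot: [1.0, 0.021, -0.0, -0.0]
ft_force: [-0.3, 0.4, 0.1]
grip_width: 0.996
clock: 18.82
position: [0.5629, -0.2642, 0.2156]
ee_rot: [1.0, 0.021, 0.001, 0.0]
ft_force: [0.0, 0.5, -0.8]
grip_width: 0.994
t 18.82 pos [ 0.5629 -0.2642  0.2156] jaw -87.6 F [ 0.   0.5 -0.8] grip 0.994 j7 -0.95
shift [-0.1455 -0.4206 -0.015 ] turn [ 0.0012 -0.0025 -0.4821]
```

Moving the arm aside to uncover the top view.

```bash
python3 -m handwheel '[[[-0.005,-0.03,-0.005,0,0,-0.03,0.085],[-0.02,-0.08,-0.01,0,0,-0.09,0.085],[-0.04,-0.135,-0.015,0,0,-0.15,0.085],[-0.06,-0.19,-0.015,0,0,-0.21,0.085],[-0.08,-0.245,-0.015,0,0,-0.28,0.085],[-0.1,-0.3,-0.015,0,0,-0.34,0.085],[-0.12,-0.355,-0.015,0,0,-0.41,0.085],[-0.14,-0.4,-0.015,0,0,-0.47,0.085]]]'
python3 -m handwheel '[[[0,0,0,0,0,0,0.085]]]'
python3 - <<'E'
from h import *
for n in("side","top"): cv2.imwrite(f"pics/{n}15.png",manip.camera(n))
f=lambda n,x,y,w,h:cv2.resize(cv2.imread(f"pics/{n}15.png")[y:y+h,x:x+w],(400,400),interpolation=cv2.INTER_CUBIC)
cv2.imwrite("pics/b15.png",np.hstack([f("side",195,60,60,60),f("top",322,110,60,60)]))
E
```

```text
clock: 19.82
position: [0.4042, 0.1321, 0.2279]
ee_rot: [0.967, 0.255, -0.0, -0.0]
ft_force: [0.1, 0.2, -0.6]
grip_width: 1.0
clock: 19.95
position: [0.4038, 0.1332, 0.2278]
ee_rot: [0.967, 0.257, -0.001, -0.0]
ft_force: [0.7, -0.4, -0.8]
grip_width: 0.996
```

View pics/b15.png

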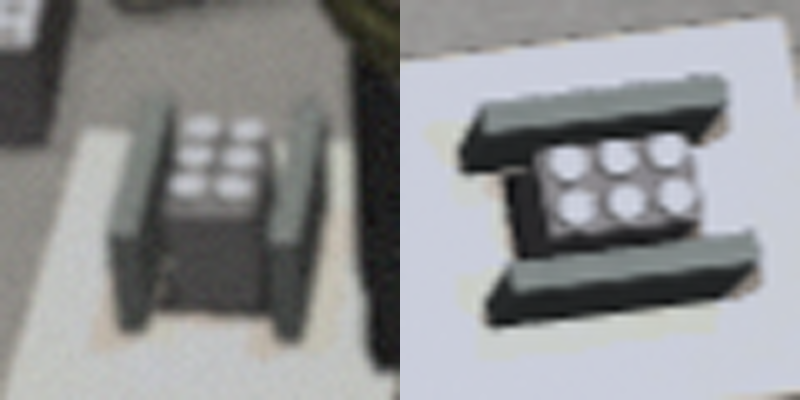

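View pics/side15.png

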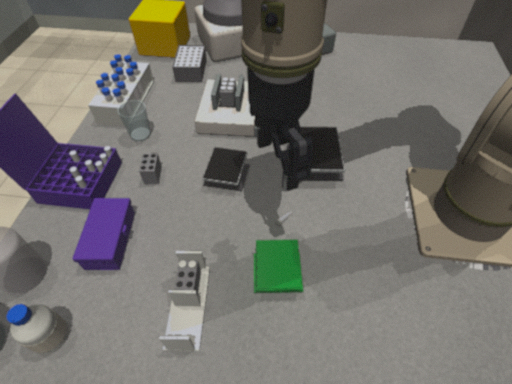

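View pics/top15.png

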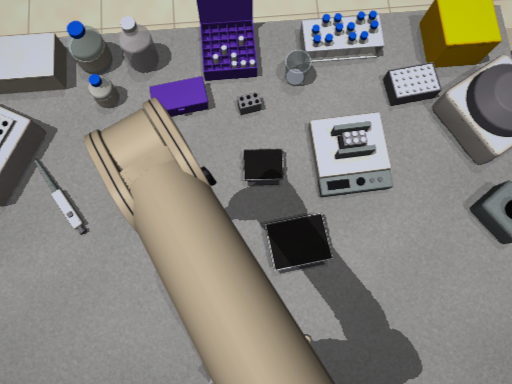

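Both views show the block upright between the cheeks with its six caps, side (228,90) and top (353,139). The half block is still in the rack at side (187,275). I'll measure how well it's centred in the top view.

Run:
```python
from h import *
k=6
for n,roi,ths in(("top",(340,125,32,24),(185,200)),("side",(215,74,25,20),(130,145,155))):
    u=up(cv2.imread(f"pics/{n}15.png"),roi,k)
    for th in ths:
        b=blobs(u.min(2)>th,roi,k,5,35); P=np.array([plane(n,c,.096)[:2] for c,a in b]); print(n,th,len(b),np.round([a for c,a in b],1)); print(np.round(P*1000,1).tolist(),np.round(P.mean(0),4))
        if len(P)==6:
            d=P-P.mean(0); w,v=np.linalg.eigh(d.T@d); a=np.degrees(np.arctan2(v[1,1],v[0,1]))%180; print("yaw",a-90)
```

```text
top 185 6 [14.6 14.3 15.2 14.6 14.3 14. ]
[[572.2, -282.7], [571.1, -264.8], [570.5, -246.7], [555.1, -283.5], [554.3, -265.5], [553.8, -247.4]] [ 0.5628 -0.2651]
yaw 2.3355798834624437
top 200 6 [9.  9.2 9.8 7.8 8.4 6.9]
[[572.0, -282.6], [571.0, -264.6], [570.5, -246.5], [554.9, -283.3], [554.4, -265.3], [553.5, -247.2]] [ 0.5627 -0.2649]
yaw 2.2453886557654528
side 130 0 []
[] nan
side 145 0 []
[] nan
side 155 6 [14.2 13.1 11.2 11.9 12.  12.6]
[[572.5, -279.9], [554.9, -280.6], [571.2, -261.2], [554.2, -262.3], [569.8, -243.3], [553.6, -244.0]] [ 0.5627 -0.2619]
yaw 3.1734931119694636<stdin>:6: RuntimeWarning: Mean of empty slice.
  ret = ret.dtype.type(ret / rcount)
```

In the same view, the block at (0.5628,-0.2650), yaw 2.3°, agrees with the seat at (0.5631,-0.2648), yaw 2.4°, to within 0.5 mm. Nothing is touching the arm. Handing in after a quick check on the half block.

Run:
```python
from h import *
k=6;roi=(172,255,28,40)
for f in("side0","side15"):
    u=up(cv2.imread(f"pics/{f}.png"),roi,k); print(f,[np.round(c,1).tolist() for c,a in blobs(u.min(2)>165,roi,k,15,40)])
o=manip.get_obs(); print(o["clock"],np.abs(o["joint_velocities"]).max(),np.round(o["ft_force"],1))
manip.hand_in()
```

```text
side0 [[182.0, 263.3], [191.7, 263.5], [185.0, 291.2]]
side15 [[182.0, 263.5], [191.6, 263.6], [183.6, 291.2]]
20.05 0.028173684611104626 [ 0.2 -1.4 -0.1]
the job is handed in; nothing more can be done
```

The full block is in the mixer: I took it from the rack by its long sides, set it upright on the smaller black stand and let go. Then I took it again by its two narrow ends, lowered it between the cheeks and let go. I handed in at 20 s with the arm clear and touching nothing.

- **On the stand:** the side view showed the block upright and about 1 mm from the middle of the rubber top.
- **In the mixer:** in the top view the block was at (0.5628, -0.2650), yaw 2.3°. The seat was at (0.5631, -0.2648), yaw 2.4°, so it is centred to about 0.5 mm.
- **Part-filled block:** its caps moved by no more than 0.2 px between the first and last side pictures.
- **Forces:** contact readings on setting down were about 12 N on the stand and 9 N in the mixer.

**Disagreement:** the side and top cameras differ by about 2 to 4 mm in y, within what the stated calibration allows. The side view therefore put the block at y = -0.262, but it also put the plate centre at about -0.261, so centring holds in each view. The side-view yaw was 3.2°, less certain than the top-view figure.

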